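Gather specimen stubs in a lidded box on a sloped rest, then open it

TASK

Carry the specimen box, with its loose lid kept on, to the sloped rest and leave it there: lying flat on the slope, centred side to side, its label-frame end down fully against the stop ledge, so that the three loose stubs slide together at that end; let go of it. Only then take the lid off by its middle fin and lay it flat on the worktop, fin up, leaving the box seated on the rest with the stubs gathered. Drop nothing, and leave the timer, the petri dish and the marker where they are.

Things in the scene. Friction and masses are not known exactly. Their poses are not given: they have to be found in the camera images.
- box: White open box, 180 mm long (x), 90 wide (y), 40 high, walls and floor 4 mm, 0.25 kg; origin at the centre of its underside, z up. Its front end (-x) has a small dark label frame (2 mm proud, 16 to 38 mm up). An upright tab stands in the middle of its +y wall.
- box_tab (a point): Middle of the top edge of the box's tab, on the box at x 0, y +43, z +80 mm. The tab fills x -22 to +22, y +41 to +45. The lid's own tab stands 1.5 mm beside it on the -y side, just as high: pinching both together (10.5 mm thick in all, across y) holds box and lid at once. Elsewhere the box is too wide to grip.
- lid: Loose clear lid resting on the box's rim, 180 x 90 x 4 mm, 0.08 kg; origin at the centre of its plate's underside, axes as the box's. Ribs reach 4 mm below the plate inside the box walls with 2 mm play: it lifts straight off along its z, and laid on a worktop its origin is 4 mm up. On it stand two white pieces, tops 40 mm above the origin: its tab (x -22 to +22, y +34.5 to +39.5) and its fin.
- lid_fin (a point): Middle of the top edge of the lid's fin, on the lid at x 0, y -10, z +40 mm. The fin (x -30 to +30, y -14 to -6) is for lifting the lid alone, pinched across y.
- box_seat (a point): Point on the box, 40 mm above its origin: the lid's origin is here when the lid is on.
- stub_a: Dark steel specimen stub, loose in the box: disc 24 mm diameter, 10 mm high, with a 10 mm stem on top (20 mm high in all); origin at the centre of its underside. It starts in the rear (+x) half of the box and slides freely at tilts over about 20 degrees, not below about 12.
- stub_b: A second such stub.
- stub_c: A third such stub.
- rest: Fixed grey sloped rest on the worktop, base 210 x 120 mm; origin at the centre of its underside. It slopes down towards its -x side, 30 degrees.
- rest_plate: The rest's sloped face, 200 x 120 mm. Origin on it at the foot of the stop ledge, midway across; x up the slope, y across, z its normal (30 degrees from vertical). The ledge fills x -8 to 0 along the lower end, 12 mm high. A box seated against it has its origin at x 90, y 0, z 0 mm here, axes parallel. The box grips the plate and may stop short of the ledge unless pushed.
- bench_timer: Bystander: lab timer 70 x 62 x 20 mm; origin under its centre.
- spare_petri: Bystander: closed petri dish, 68 mm diameter, 14 mm high; origin under its centre.
- small_marker: Bystander: marker pen, 132 mm long, 15 mm thick, lying; origin under its centre.
There are look-alikes about, which are no part of the job. Leave any yellow look-alike of the lid alone.

How it is judged:
By the outcome, as a careful person would: the job done as asked, in the order asked, and still so for the second after the job is handed in, with the robot touching nothing.
It also fails if it takes over 53 s, if anything falls off the work surface, if the arm or the gripper's body presses on something with over 40 N, if the wrist force passes 120 N, or if a joint passes its speed limit or range.

ROBOT

A 6-joint arm with a two-finger parallel gripper is mounted at the origin on a cart in front of the work surface, level with it; the furniture and walls round the work are solid. World frame = base frame: x ahead of the robot, y to its left, z up, the work surface at z = 0. Lengths are in m, angles in rad, forces in N, time in s.
With the tool pointing down it reaches from about 0.15 to 0.775 m from the base axis. Payload 6.1 kg.
Tool frame: the origin (TCP) lies midway between the tips of the shut fingers; the grasp point (between the pads) lies 19 mm behind it; z points along the fingers, y is the line along which they close (so a half turn about z gives the same grasp; the last joint's range is limited). The gripper opens to 85 mm and grips with 20 to 120 N. Pads are 22 mm wide; open, the fingers measure 114 mm over their backs; the gripper's body (76 mm by 85 mm) begins 54 mm behind the grasp point. The pads swing forward as they close: fully open they stand 13 mm farther back than shut.
Start: joints at [-1.3, 0.126, -0.04, 1.405, 0, 1.571], TCP at [0.14, -0.506, 0.231] pointing down, gripper open.
Joint ranges: [-2.72, 2.72], [-0.95, 1.95], [-1.27, 1.35], [-1.78, 2.02], [-1.46, 1.47], [-3.14, 3.14]. Speed limits (rad/s): [2.39, 2.39, 3.01, 3.14, 3.14, 3.14].

INTERFACE

Orientations are given as a unit quaternion [x, y, z, w].
In Python, from rig import observe, camera, camera_info, job_done gives the robot as it stands.
- The arm moves only by the tool jog_arm, never from a script. Its argument "motion" is a list that holds one entry, the list of rows, each a list of 6 numbers: the shift along the world's x, y, z normalised to -1 to 1, where 1 is 0.1 m, then the turn, a rotation vector about the world's x, y, z normalised to -1 to 1, where 1 is 180 degrees. A call has 1 to 12 rows; each row shifts and turns the commanded pose from where the row before left it; what a row does not reach is not made up. A row lasts 1/12 s, in which the tool goes at most 41.7 mm and 7.16 degrees, less where a joint would pass 70% of its speed; a pose out of reach is approached as far as the arm can. A call with a number of a shift or a turn outside -1 to 1 is refused whole. A call with a gripper value outside its range is refused whole. "grip" is the opening, from -1 (shut) to 1 (fully open), set as the call begins (left out, the last holds). The fingers move at their own pace and stop on an object; "newtons" is the grip in N (left out, the last holds). Time passes only in rows, so rows that do not move let the fingers close. It gives the time, the measured TCP pose, the force, the opening and the grip force at its end, in the units of the state.
- observe(): the state, without advancing time (a new reading comes with each control period).
- camera(name): name is "scene" or "top" or "wrist"; returns the picture (420x560x3 uint8, red, green, blue); there is no depth.
- camera_info(name): a dict with "fx", "fy", "cx", "cy" (pixels), "k1" (the pictures are not rectified: a ray, as slopes to the right and down, at radius r is drawn at 1 + k1 r^2 times it, then the intrinsics apply), "R" (3x3) and "t" (3): a world point X has camera coordinates R X + t; the wrist camera has in their place "T_tool_cam" (4x4, takes a point from camera to tool coordinates, whose origin is the TCP and whose axes are the flange's). Camera axes: x right, y down, z forward; pixel columns grow to the right and rows downward; lengths in m; the calibration is good to about 2 mm. A picture is of the moment at which its call begins: read the wrist's pose just before it. camera_info takes no time and is no camera call.
- job_done(): hands the job in; it is judged then, once.
The state is a dict: "t": time; "joint_pos": joint angles; "dq": joint speeds; "effort": joint torques, N m; "tcp_pos": TCP position; "orientation": TCP orientation; "wrist_force": force on the tool from outside, world axes, zero at the start; "moment": the same for the moment, N m; "width": finger opening in m; "finger_force": force on a finger pad.
Only numpy, scipy, OpenCV 4.12 (cv2) and the standard library are available. Lean on these libraries where they do the work, as an engineer would, in place of code of your own. Each camera call takes 0.05 s, during which the arm holds its last target. There are 200 camera calls.

## Working session

There is one attempt and no reset: what is moved stays moved. The work goes in short steps, Python scripts to look and compute and a tool call to move; the robot and the scene stay as the last step left them, time stands still between calls to the robot, and variables do not carry over. Pictures are saved under pics/ and viewed, at most 10 in all, crops included, and the job is handed in when it is done.

Besides the shell and the picture viewer there is one more tool, called after "Call:" by a JSON object that holds its "fn" and its "kwargs", one argument or row to a line. jog_arm: Moves the arm, as the interface text tells. Scaled input: -1 to 1 covers 0.1 m each way for a shift and 180 degrees each way for a turn. Its arguments: {"type":"object","properties":{"motion":{"type":"array","items":{"type":"array","items":{"type":"array","items":{"type":"number","minimum":-1,"maximum":1}}}},"grip":{"type":"number"},"newtons":{"type":"number"}},"required":["motion"]}

```bash
mkdir -p pics
cat > h.py <<'E'
import numpy as np, cv2
from rig import observe, camera, camera_info, job_done
from scipy.spatial.transform import Rotation as Ro
def snap(name,fn=None):
    s=observe(); im=camera(name)
    if fn: cv2.imwrite('pics/'+fn+'.png',im[:,:,::-1])
    return im,cam(name,s)
def cam(name,s=None):
    c=camera_info(name)
    if name=='wrist':
        T=np.eye(4);T[:3,:3]=Ro.from_quat(s['orientation']).as_matrix();T[:3,3]=s['tcp_pos']
        M=np.linalg.inv(T@np.array(c['T_tool_cam']));R,t=M[:3,:3],M[:3,3]
    else: R,t=np.array(c['R']),np.array(c['t'])
    return dict(R=R,t=t,c=c)
def ray(C,u,v):
    c=C['c'];d=np.array([(u-c['cx'])/c['fx'],(v-c['cy'])/c['fy']]);p=d.copy()
    for _ in range(20): p=d/(1+c['k1']*(p@p))
    o=-C['R'].T@C['t'];r=C['R'].T@np.array([p[0],p[1],1]);return o,r/np.linalg.norm(r)
def onz(C,u,v,z):
    o,r=ray(C,u,v);return o+r*(z-o[2])/r[2]
def tri(obs):
    A=np.zeros((3,3));b=np.zeros(3)
    for C,u,v in obs:
        o,r=ray(C,u,v);P=np.eye(3)-np.outer(r,r);A+=P;b+=P@o
    return np.linalg.solve(A,b)
def proj(C,X):
    p=C['R']@np.array(X)+C['t'];x=p[:2]/p[2];x=x*(1+C['c']['k1']*(x@x));return x*[C['c']['fx'],C['c']['fy']]+[C['c']['cx'],C['c']['cy']]
E
python3 - <<'E'
from h import *
snap('top','top0');snap('scene','scene0')
s=observe();print(s)
for n in('top','scene'):
    C=cam(n);print(n,-C['R'].T@C['t'],C['R'][2])
E
```

```text
{'t': 0.1, 'joint_pos': array([-1.30001953e+00,  1.26294493e-01, -4.04773451e-02,  1.40540546e+00,
        5.30960727e-06,  1.57074988e+00]), 'dq': array([ 6.89154676e-04, -2.32993228e-03,  2.00352247e-03, -1.28231619e-04,
       -1.54504457e-03,  8.64420051e-05]), 'effort': array([-4.65403318e-04, -4.36903274e+01,  3.53605556e+01,  1.36662985e-02,
        4.88987087e-05, -2.00475199e-05]), 'tcp_pos': array([ 0.14033207, -0.50552293,  0.23063314]), 'orientation': array([ 9.90845611e-01,  1.34998139e-01, -9.05518491e-05, -6.84526274e-04]), 'wrist_force': array([0.02562654, 0.77639732, 0.46088019]), 'moment': array([-0.0443834 ,  0.00656624, -0.00775657]), 'finger_force': 0.0, 'width': 0.08515192361600435}
top [ 0.30328559 -0.09949666  1.4658859 ] [ 1.53373052e-01 -5.96187190e-04 -9.88168180e-01]
scene [-0.28111516 -0.69838901  0.54892558] [ 0.7166272   0.55578489 -0.42136516]
```

View pics/top0.png

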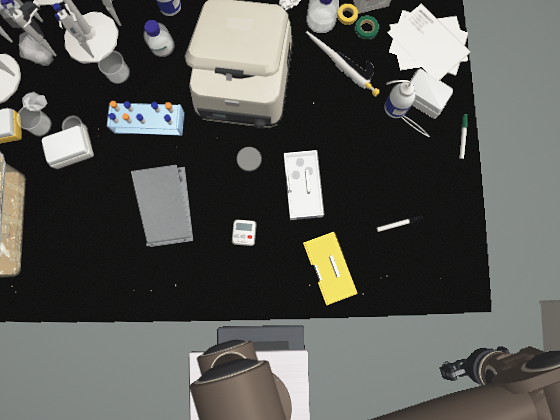

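View pics/scene0.png

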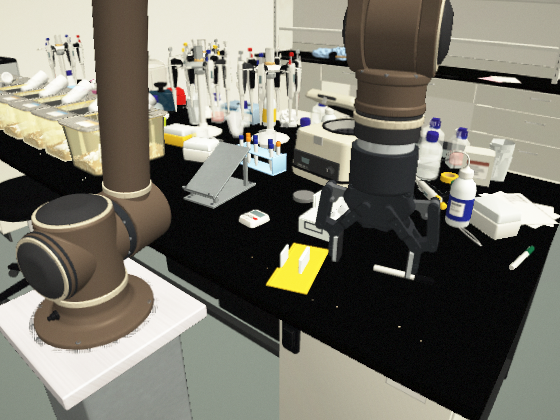

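Top view: the white box with a clear lid is at (304,184), with its tab on the left at (290,185), fin at (309,181) and stubs in the upper half. The rest is at (163,205) with its low end nearest the robot. The timer is at (244,232), the petri dish at (249,159) and the marker at (400,224). The scene view shows the rest sloping down towards the robot; the gripper partly hides the box.

Candidates for the box and lid: the white box at (304,184), the yellow lid look-alike at (330,268) and white boxes at (67,145) and (430,90). I choose (304,184), because it has the tab, fin and stubs.

Run:
```python
from h import *
C=cam('top')
for n,u,v,z in [('tab',289,186,.08),('fin',309,181,.08),('box c',304,184,.04),('corner nl',289,219,.044),('nr',324,216,.044),('fl',284,152,.044),('fr',317,150,.044),
 ('rest nl',148,246,0.0),('rest nr',192,241,0.0),('rest fl',132,171,.1),('rest fr',182,165,.1),('timer',244,232,.02),('petri',249,159,.014),('marker',400,224,.01),('yellow',330,268,0)]:
    print(n,onz(C,u,v,z).round(3))
print(camera_info('wrist'))
im=cv2.imread('pics/top0.png')[135:325,120:440]
cv2.imwrite('pics/crop1.png',cv2.resize(im,None,fx=2.5,fy=2.5,interpolation=cv2.INTER_CUBIC))
```

```text
tab [ 0.581 -0.121  0.08 ]
fin [ 0.593 -0.174  0.08 ]
box c [ 0.593 -0.162  0.04 ]
corner nl [ 0.498 -0.119  0.044]
nr [ 0.504 -0.213  0.044]
fl [ 0.683 -0.11   0.044]
fr [ 0.686 -0.201  0.044]
rest nl [0.438 0.271 0.   ]
rest nr [0.449 0.148 0.   ]
rest fl [0.628 0.292 0.1  ]
rest fr [0.64  0.158 0.1  ]
timer [0.469 0.003 0.02 ]
petri [ 0.673 -0.013  0.014]
marker [ 0.481 -0.424  0.01 ]
yellow [ 0.366 -0.228  0.   ]
{'fx': 324.155085296184, 'fy': 324.155085296184, 'cx': 275.2320745971394, 'cy': 213.2560968456618, 'k1': -0.03102710981881445, 'T_tool_cam': array([[-4.15898443e-04, -9.54682142e-01, -2.97627006e-01,
         7.54277582e-02],
       [ 9.99999846e-01, -2.87861605e-04, -4.74022994e-04,
         2.54015247e-04],
       [ 3.66865900e-04, -2.97627158e-01,  9.54682115e-01,
        -1.42215532e-01],
       [ 0.00000000e+00,  0.00000000e+00,  0.00000000e+00,
         1.00000000e+00]])}
```

View pics/crop1.png

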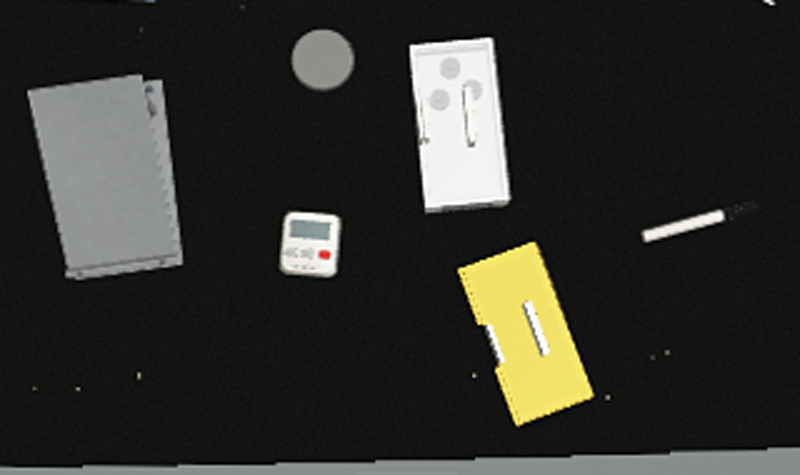

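The crop confirms it. The white box has a clear lid, three stubs in its far half (near crop (450,85)), a tab on the left and the label end at the bottom. The yellow decoy at (525,330) stays untouched.

Call:
{"fn": "jog_arm", "kwargs": {
  "motion": [
    [[0.2,0.27,0.1,0,0,0.039],[0.3,0.27,0.1,0,0,0.039],[0.33,0.27,0.1,0,0,0.039],[0.33,0.27,0.1,0,0,0.039],[0.33,0.27,0.1,0,0,0.039],[0.33,0.27,0.1,0,0,0.039],[0.33,0.27,0.1,0,0,0.039],[0.33,0.27,0.1,0,0,0.039],[0.33,0.27,0,0,0,0.039],[0.33,0.27,0,0,0,0.039],[0.33,0.27,0,0,0,0.039],[0.33,0.27,0,0,0,0.039]]
  ],
  "grip": -0.2
}}

```text
t: 1.1
tcp_pos: [0.509, -0.1904, 0.3082]
orientation: [0.642, 0.767, -0.0, -0.0]
wrist_force: [1.2, -2.0, 0.1]
width: 0.034
finger_force: 0.0
```

Run:
```python
from h import *
print(observe()['joint_pos'])
```

```text
[-3.57920790e-01  1.76395894e-01  1.88623711e-01  1.58327721e+00
 -1.33037315e-04  1.03633532e+00]
```

Call:
{"fn": "jog_arm", "kwargs": {
  "motion": [
    [[0.05,0.05,0,0,0,0.039],[0.05,0.05,0,0,0,0.039],[0,0.05,0,0,0,0.039],[0,0.05,0,0,0,0.039],[0,0.05,0,0,0,0.039],[0,0.05,0,0,0,0.039],[0,0.05,0,0,0,0.039],[0,0.05,0,0,0,0.039],[0,0,0,0,0,0.039],[0,0,0,0,0,0.039],[0,0,0,0,0,0.039],[0,0,0,0,0,0.039]]
  ]
}}

```text
t: 2.1
tcp_pos: [0.5177, -0.1521, 0.3079]
orientation: [-0.038, 0.999, 0.0, -0.0]
wrist_force: [-0.9, -0.8, -0.1]
width: 0.0344
finger_force: 0.0
```

Run:
```python
from h import *
im,C=snap('wrist','w1');snap('scene','scene1');print(observe()['joint_pos'].round(2),observe()['tcp_pos'])
for X in [(.587,-.125,.08),(.593,-.174,.08)]: print(proj(C,X),proj(cam('scene'),X))
```

```text
[-0.29  0.17  0.18  1.58 -0.   -0.36] [ 0.5176741  -0.15212205  0.30794294]
[293.15400614 238.80220735] [318.89455571 193.45891433]
[252.96208175 240.54278892] [335.57116912 197.68304676]
```

View pics/w1.png

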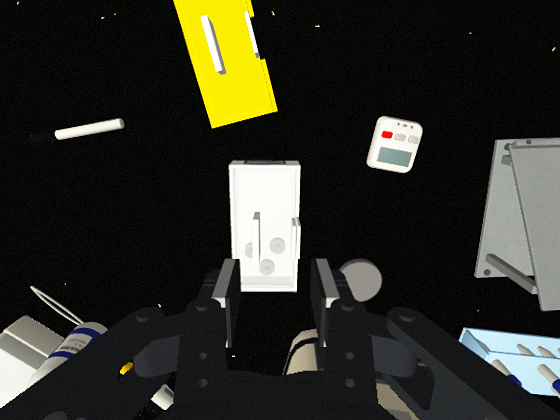

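Wrist view: the box spans (230–300, 160–292) with the dark label frame at its near end (264,162). The fin is at (257,235), the tab at (296,235) and the stubs at (250–278, 245–267). The rest is at the right and the decoy is above.

Run:
```python
import cv2,numpy as np
a=cv2.resize(cv2.imread('pics/w1.png')[155:300,220:310],None,fx=4,fy=4,interpolation=cv2.INTER_CUBIC)
b=cv2.resize(cv2.imread('pics/scene1.png')[170:250,290:390],None,fx=4.3,fy=4.3,interpolation=cv2.INTER_CUBIC)
o=np.zeros((580,800,3),np.uint8);o[:,:360]=a;o[:344,365:795]=b
cv2.imwrite('pics/crop2.png',o)
```

```text
(no output)
```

View pics/crop2.png

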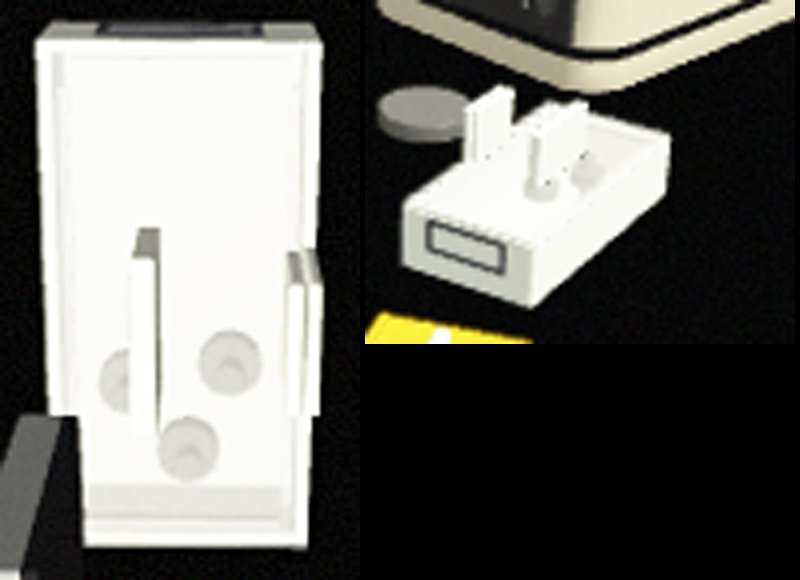

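The crop shows the lid on the box. The tab-pair top is centred at wrist px (296.3,242) and scene px (319.5,192.6). The fin top is centred at wrist (256.3,241.3) and scene (335.1,197.0).

Run:
```python
from h import *
s=observe();W=cam('wrist',s);S=cam('scene')
f=lambda a,b:(W,220+a/4,155+b/4)
T=tri([f(305,348),(S,319.5,192.6)]);F=tri([f(145,345),(S,335.1,197.0)])
print('tab',T,'fin',F)
z=T[2]
for n,a,b in [('tabnear',305,284),('tabfar',305,413),('finnear',145,258),('finfar',145,432)]: print(n,onz(W,220+a/4,155+b/4,.08))
for n,a,b in [('nl',40,42),('nr',318,42),('fl',85,545),('fr',306,545)]: print(n,onz(W,220+a/4,155+b/4,.044))
# rest: grey mask in top view, corners
im=cv2.imread('pics/top0.png');h=cv2.cvtColor(im,cv2.COLOR_BGR2HSV)
m=((h[...,2]>60)&(h[...,1]<60)).astype(np.uint8);m[:160]=0;m[:,:125]=0;m[255:]=0;m[:,200:]=0
c=max(cv2.findContours(m,0,2)[0],key=cv2.contourArea)
print(cv2.approxPolyDP(c,3,True)[:,0])
im=cv2.imread('pics/top0.png')[160:252,125:200];a=cv2.resize(im,None,fx=5,fy=5,interpolation=cv2.INTER_CUBIC)
b=cv2.resize(cv2.imread('pics/scene1.png')[135:210,175:260],None,fx=4.8,fy=4.8,interpolation=cv2.INTER_CUBIC)
o=np.zeros((600,800,3),np.uint8);o[:a.shape[0],:a.shape[1]]=a;o[:b.shape[0],380:380+b.shape[1]]=b
cv2.imwrite('pics/crop3.png',o)
```

```text
tab [ 0.59200207 -0.12215022  0.07979489] fin [ 0.59390526 -0.17099952  0.08055587]
tabnear [ 0.5703678  -0.12314489  0.08      ]
tabfar [ 0.61294356 -0.11933468  0.08      ]
finnear [ 0.5654562  -0.17188197  0.08      ]
finfar [ 0.62294147 -0.16888268  0.08      ]
nl [ 0.50845044 -0.20990836  0.044     ]
nr [ 0.50240128 -0.1228309   0.044     ]
fl [ 0.68619969 -0.1889316   0.044     ]
fr [ 0.68073036 -0.11063781  0.044     ]
[[184 167]
 [170 165]
 [131 171]
 [146 245]
 [192 240]]
```

View pics/crop3.png

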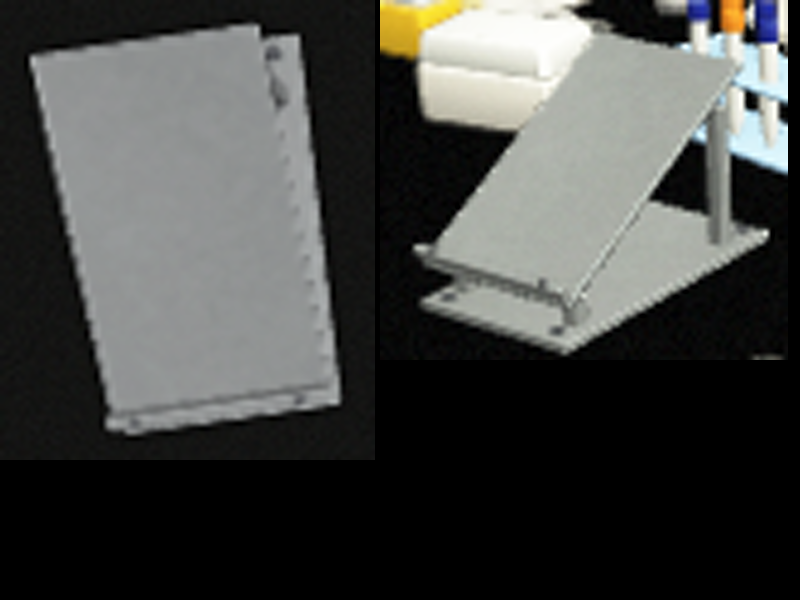

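The crop shows the rest: a plate with its ledge at the lower, near-robot end, plus its base and posts. Plate corners in the top view are (131,171), (177,165), (147,243) and (192,236). In the scene view they are (218,143), (250,148), (182,186) and (214,197).

Run:
```python
from h import *
T=cam('top');S=cam('scene')
t=lambda a,b:(T,125+a/5,160+b/5)
s=lambda a,b:(S,175+(a-380)/4.8,135+b/4.8)
P={'UL':tri([t(31,57),s(585,37)]),'UR':tri([t(262,25),s(738,65)]),'LL':tri([t(108,415),s(415,245)]),'LR':tri([t(335,382),s(568,298)])}
for k,v in P.items(): print(k,v.round(4))
for a,b in ('UL','UR'),('LL','LR'),('LL','UL'),('LR','UR'):
    d=P[b]-P[a];print(a,b,np.linalg.norm(d).round(4),np.degrees(np.arctan2(d[1],d[0])).round(1),np.degrees(np.arcsin(d[2]/np.linalg.norm(d))).round(1))
```

```text
UL [0.6165 0.2883 0.1295]
UR [0.6312 0.1653 0.1323]
LL [0.441  0.2657 0.0416]
LR [0.4568 0.1436 0.0359]
UL UR 0.1239 -83.2 1.3
LL LR 0.1233 -82.6 -2.7
LL UL 0.1976 7.3 26.4
LR UR 0.2005 7.1 28.8
```

Call:
{"fn": "jog_arm", "kwargs": {
  "motion": [
    [[0.23,0.09,-0.3,0,0,0],[0.23,0.09,-0.35,0,0,0],[0.18,0.09,-0.35,0,0,0],[0.1,0.03,-0.35,0,0,0],[0,0,-0.3,0,0,0],[0,0,-0.2,0,0,0],[0,0,0,0,0,0]]
  ]
}}

```text
t: 2.78
tcp_pos: [0.5883, -0.1216, 0.1186]
orientation: [-0.033, 0.999, 0.001, -0.005]
wrist_force: [-0.3, 0.8, -0.1]
width: 0.0341
finger_force: 0.0
```

Run:
```python
from h import *
snap('wrist','w2');s=observe();print(s['tcp_pos'],s['orientation'])
im=cv2.imread('pics/w2.png');o=cv2.resize(im[150:420,130:430],None,fx=2.2,fy=2.2);cv2.imwrite('pics/w2c.png',o)
W=cam('wrist',s);print(proj(W,(.592,-.122,.08)))
```

```text
[ 0.58940188 -0.12198571  0.12171882] [-3.35614528e-02  9.99432688e-01  6.57894073e-04 -2.73838865e-03]
[275.35880594 247.45676848]
```

View pics/w2c.png

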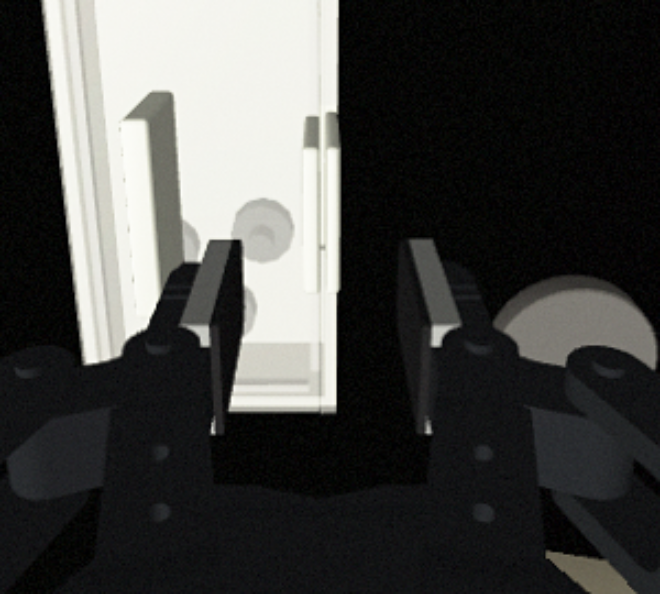

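The tab pair is centred between the fingers: crop (321,219) against the finger midpoint at (321). I'll descend and grip.

Call:
{"fn": "jog_arm", "kwargs": {
  "motion": [
    [[0.03,0,-0.2,0,0,0],[0,0,-0.2,0,0,0],[0,0,-0.15,0,0,0],[0,0,-0.1,0,0,0],[0,0,-0.06,0,0,0],[0,0,0,0,0,0],[0,0,0,0,0,0]]
  ]
}}

```text
t: 3.42
tcp_pos: [0.5948, -0.1226, 0.0545]
orientation: [-0.035, 0.999, -0.0, 0.001]
wrist_force: [-0.2, 0.3, 0.2]
width: 0.0338
finger_force: 0.0
```

Call:
{"fn": "jog_arm", "kwargs": {
  "motion": [
    [[0,0,0,0,0,0],[0,0,0,0,0,0],[0,0,0,0,0,0],[0,0,0,0,0,0],[0,0,0,0,0,0],[0,0,0,0,0,0]]
  ],
  "grip": -1,
  "newtons": 100
}}

```text
t: 3.92
tcp_pos: [0.595, -0.1222, 0.0549]
orientation: [-0.035, 0.999, -0.0, 0.001]
wrist_force: [-0.1, 1.7, 5.7]
width: 0.0071
finger_force: 98.2
```

Call:
{"fn": "jog_arm", "kwargs": {
  "motion": [
    [[0,0,0.05,0,0,0],[0,0,0.08,0,0,0],[0,0,0.1,0,0,0],[0,0,0.1,0,0,0],[0,0,0.1,0,0,0],[0,0,0,0,0,0],[0,0,0,0,0,0]]
  ]
}}

```text
t: 4.5
tcp_pos: [0.5949, -0.1226, 0.0975]
orientation: [-0.035, 0.999, -0.0, 0.001]
wrist_force: [-0.4, -0.2, -3.5]
width: 0.0073
finger_force: 97.8
```

Run:
```python
from h import *
snap('wrist','w3');snap('scene','s3');s=observe();print(s['tcp_pos'],s['orientation'],s['wrist_force'],s['moment'],s['width'])
a=cv2.resize(cv2.imread('pics/w3.png')[60:420,130:430],None,fx=1.4,fy=1.4);b=cv2.resize(cv2.imread('pics/s3.png')[120:260,260:380],None,fx=3,fy=3)
o=np.zeros((510,790,3),np.uint8);o[:504,:420]=a;o[:420,425:785]=b;cv2.imwrite('pics/c4.png',o)
```

```text
[ 0.59396333 -0.12237732  0.09602467] [-3.48527091e-02  9.99392433e-01  6.79096795e-05 -2.20873949e-04] [-0.58825468  0.9759769  -4.81608136] [ 0.15050383  0.04636775 -0.03201583] 0.007252222635399897
```

View pics/c4.png

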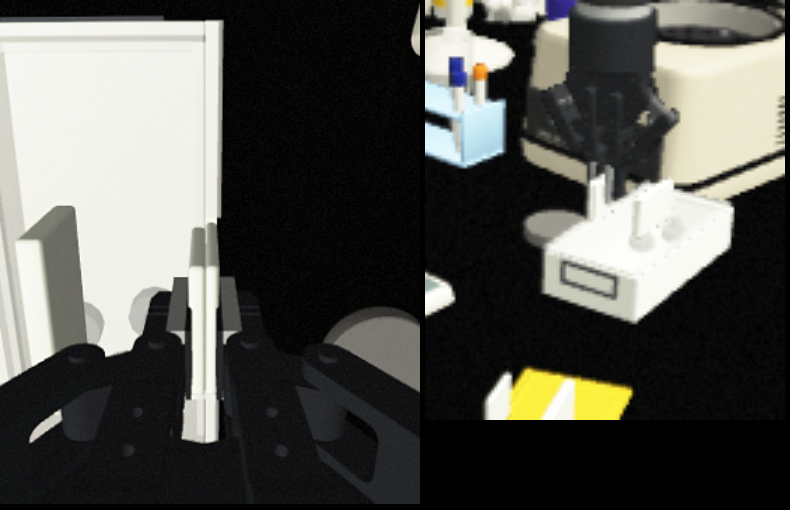

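Both tabs are in the pads at crop (205,330), and the box hangs level and clear of the table with the lid on. Next I'll compute the seating pose.

```bash
cat > plan.py <<'E'
from h import *
yaw,sl=np.radians(7.1),np.radians(30)
Rr=Ro.from_euler('z',yaw).as_matrix()@Ro.from_euler('y',-sl).as_matrix()
foot=np.array([.452,.2054,.0309])
def tcp(px,py,pz,off=(.003,.03975,.0549)): # box origin at plate coords -> TCP
    return foot+Rr@(np.array([px,py,pz])+off)
E
python3 - <<'E'
from plan import *
print('axes',Rr.round(3).tolist())
for p in [(.11,0,.05),(.105,0,.015),(.10,0,0),(.09,0,0)]: print(p,tcp(*p).round(4))
print(observe()['joint_pos'])
E
```

```text
axes [[0.859, -0.124, -0.496], [0.107, 0.992, -0.062], [0.5, 0.0, 0.866]]
(0.11, 0, 0.05) [0.4921 0.2505 0.1782]
(0.105, 0, 0.015) [0.5052 0.2521 0.1454]
(0.1, 0, 0) [0.5084 0.2525 0.1299]
(0.09, 0, 0) [0.4998 0.2514 0.1249]
[-2.03205341e-01  3.09333932e-01 -1.07704047e-01  1.15421967e+00
  2.78145160e-05 -2.72924887e-01]
```

Call:
{"fn": "jog_arm", "kwargs": {
  "motion": [
    [[0,0,0.15,0,0,0],[0,0.05,0.25,0,0,0],[0,0.1,0.25,0,0,0],[0,0.15,0.25,0,0,0],[0,0.2,0.25,0,0,0],[0,0.25,0.2,0,0,0],[-0.1,0.3,0.1,0,0,0],[-0.1,0.3,0.05,0,0,0.004],[-0.1,0.3,0,0,0,0.004],[-0.1,0.3,0,0,0,0.004],[-0.1,0.3,0,0,0,0.005],[-0.1,0.3,0,0,0,0]]
  ]
}}

```text
t: 5.6
tcp_pos: [0.5332, 0.1338, 0.2457]
orientation: [-0.062, 0.998, -0.0, -0.0]
wrist_force: [1.0, -0.3, -3.8]
width: 0.0068
finger_force: 98.2
```

Call:
{"fn": "jog_arm", "kwargs": {
  "motion": [
    [[-0.1,0.3,0,0.002,-0.015,0],[-0.1,0.3,0,0.002,-0.018,0],[-0.1,0.28,0,0.002,-0.018,0],[-0.1,0.2,0,0.002,-0.018,0],[-0.1,0.1,0,0.002,-0.018,0],[-0.05,0.05,0,0.002,-0.018,0],[0,0,0,0.002,-0.018,0],[0,0,0,0.002,-0.018,0],[0,0,0,0.002,-0.018,0],[0,0,0,0.002,-0.006,0],[0,0,0,0,0,0],[0,0,0,0,0,0]]
  ]
}}

```text
t: 6.6
tcp_pos: [0.4785, 0.2553, 0.2458]
orientation: [-0.059, 0.965, 0.015, 0.257]
wrist_force: [-0.2, -0.1, -3.9]
width: 0.007
finger_force: 98.3
```

Run:
```python
from plan import *
snap('top','t5');snap('scene','s5');s=observe()
print(s['t'],s['tcp_pos'],s['wrist_force'],s['moment'],s['width'],s['joint_pos'])
R=Ro.from_quat(s['orientation']).as_matrix()@np.diag([-1,1,-1]) # tool->box axes
print((Ro.from_matrix(Rr@R.T).as_rotvec()/np.pi).round(4))
for p in [(.11,0,.04),(.10,0,.01)]: print(((tcp(*p)-s['tcp_pos'])*10).round(3))
a=cv2.resize(cv2.imread('pics/t5.png')[130:270,100:220],None,fx=3,fy=3);b=cv2.resize(cv2.imread('pics/s5.png')[70:220,150:290],None,fx=3,fy=3)
o=np.zeros((450,790,3),np.uint8);o[:420,:360]=a;o[:450,365:785]=b;cv2.imwrite('pics/c5.png',o)
```

```text
6.7 [0.4795406  0.25556181 0.24636818] [ 0.38099655  0.73978885 -3.19385851] [0.06218606 0.87786108 0.02654183] 0.007130510938079652 [ 0.61989983 -0.21692331 -0.45145238  0.86983549 -0.24117986  0.44042413]
[ 0.0005 -0.0008  0.0007]
[ 0.176 -0.045 -0.768]
[ 0.239 -0.037 -1.078]
```

View pics/c5.png

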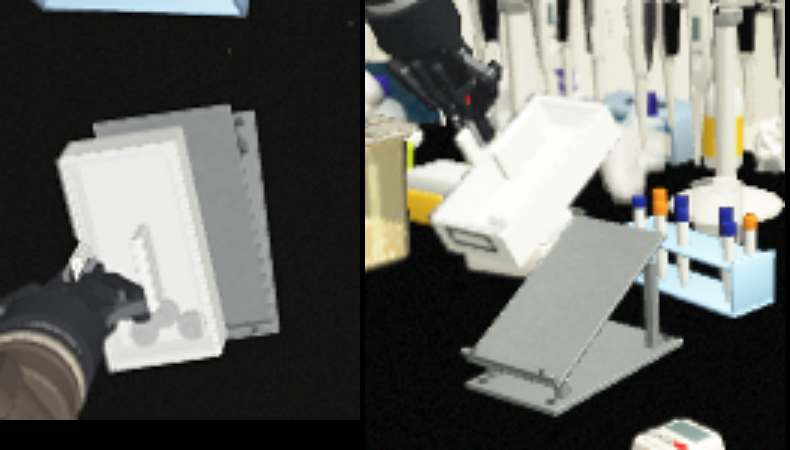

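The box is tilted parallel to the slope with the lid on, and the stubs have gathered at the label end (crop (150–190,325)). The orientation error is negligible, so I'll descend.

Call:
{"fn": "jog_arm", "kwargs": {
  "motion": [
    [[0.04,-0.01,-0.2,0,0,0],[0.05,-0.01,-0.25,0,0,0],[0.05,-0.01,-0.25,0,0,0],[0.05,0,-0.2,0,0,0],[0.05,0,-0.15,0,0,0],[0,0,0,0,0,0],[0,0,0,0,0,0]]
  ]
}}

```text
t: 7.28
tcp_pos: [0.5033, 0.2521, 0.1404]
orientation: [-0.059, 0.965, 0.014, 0.256]
wrist_force: [0.2, 1.0, -3.7]
width: 0.0067
finger_force: 98.4
```

Call:
{"fn": "jog_arm", "kwargs": {
  "motion": [
    [[0.01,0.001,-0.02,0,0,0],[0.01,0.001,-0.02,0,0,0],[0.01,0.001,-0.02,0,0,0],[0,0,0,0,0,0]]
  ]
}}

```text
t: 7.62
tcp_pos: [0.5065, 0.2531, 0.1359]
orientation: [-0.059, 0.964, 0.015, 0.258]
wrist_force: [-0.1, 0.1, -3.6]
width: 0.0074
finger_force: 98.4
```

Call:
{"fn": "jog_arm", "kwargs": {
  "motion": [
    [[0.01,0.001,-0.017,0,0,0],[0.01,0.001,-0.017,0,0,0],[0,0,0,0,0,0]]
  ]
}}

```text
t: 7.87
tcp_pos: [0.508, 0.2535, 0.1332]
orientation: [-0.059, 0.964, 0.016, 0.258]
wrist_force: [-8.5, -0.3, 5.3]
width: 0.0068
finger_force: 101.1
```

Call:
{"fn": "jog_arm", "kwargs": {
  "motion": [
    [[0.01,0.001,-0.017,0,0,0],[0,0,0,0,0,0]]
  ]
}}

```text
t: 8.03
tcp_pos: [0.5081, 0.2535, 0.1332]
orientation: [-0.06, 0.964, 0.016, 0.258]
wrist_force: [-27.9, -5.3, 23.1]
width: 0.0068
finger_force: 105.2
```

Call:
{"fn": "jog_arm", "kwargs": {
  "motion": [
    [[0.008,0.001,-0.013,0,0,0],[0,0,0,0,0,0]]
  ]
}}

```text
t: 8.2
tcp_pos: [0.5081, 0.2536, 0.1331]
orientation: [-0.06, 0.964, 0.016, 0.258]
wrist_force: [-43.5, -10.1, 36.9]
width: 0.0071
finger_force: 108.3
```

Call:
{"fn": "jog_arm", "kwargs": {
  "motion": [
    [[-0.014,-0.002,0.026,0,0,0],[-0.03,-0.004,-0.017,0,0,0],[-0.03,-0.004,-0.017,0,0,0],[0,0,0,0,0,0]]
  ]
}}

```text
t: 8.53
tcp_pos: [0.5041, 0.2531, 0.131]
orientation: [-0.059, 0.964, 0.016, 0.26]
wrist_force: [-5.5, -0.8, 9.3]
width: 0.0068
finger_force: 101.6
```

Call:
{"fn": "jog_arm", "kwargs": {
  "motion": [
    [[-0.017,-0.002,-0.01,0,0,0],[-0.017,-0.002,-0.01,0,0,0],[0,0,0,0,0,0]]
  ]
}}

```text
t: 8.78
tcp_pos: [0.5018, 0.2529, 0.1296]
orientation: [-0.058, 0.963, 0.016, 0.261]
wrist_force: [-0.6, -0.1, 9.0]
width: 0.0069
finger_force: 101.0
```

Call:
{"fn": "jog_arm", "kwargs": {
  "motion": [
    [[-0.017,-0.002,-0.01,0,0,0],[-0.017,-0.002,-0.01,0,0,0],[0,0,0,0,0,0]]
  ]
}}

```text
t: 9.03
tcp_pos: [0.5008, 0.2527, 0.13]
orientation: [-0.058, 0.963, 0.016, 0.264]
wrist_force: [6.7, -1.2, 8.9]
width: 0.0067
finger_force: 100.5
```

Call:
{"fn": "jog_arm", "kwargs": {
  "motion": [
    [[-0.017,-0.002,-0.01,0,0,0],[-0.017,-0.002,-0.01,0,0,0],[0,0,0,0,0,0]]
  ]
}}

```text
t: 9.28
tcp_pos: [0.4997, 0.2527, 0.1306]
orientation: [-0.057, 0.962, 0.016, 0.267]
wrist_force: [12.3, -1.8, 12.3]
width: 0.0066
finger_force: 100.4
```

Call:
{"fn": "jog_arm", "kwargs": {
  "motion": [
    [[0.034,0.004,0.013,0,0.004,0],[0,0,0,0,0,0],[0,0,0,0,0,0]]
  ]
}}

```text
t: 9.53
tcp_pos: [0.5015, 0.2528, 0.1297]
orientation: [-0.057, 0.964, 0.016, 0.258]
wrist_force: [8.1, -2.8, 9.6]
width: 0.007
finger_force: 100.2
```

Run:
```python
from plan import *
s=observe();R=Ro.from_quat(s['orientation']).as_matrix()@np.diag([-1,1,-1])
print((Ro.from_matrix(Rr@R.T).as_rotvec()/np.pi).round(4), (Rr.T@(s['tcp_pos']-tcp(.09,0,0))).round(4),'F plate',(Rr.T@s['wrist_force']).round(1),s['moment'])
```

```text
[-0.0007 -0.0001  0.0015] [0.004  0.0012 0.0031] F plate [11.4 -3.8  4.5] [-0.51240726 -2.03738659 -0.12027575]
```

Call:
{"fn": "jog_arm", "kwargs": {
  "motion": [
    [[0,0,0,0,0,0],[0,0,0,0,0,0],[0,0,0,0,0,0],[0,0,0,0,0,0]]
  ],
  "grip": -0.2
}}

```text
t: 9.87
tcp_pos: [0.4953, 0.2513, 0.1227]
orientation: [-0.059, 0.966, 0.015, 0.251]
wrist_force: [-0.1, -0.3, -0.3]
width: 0.0344
finger_force: 0.0
```

Call:
{"fn": "jog_arm", "kwargs": {
  "motion": [
    [[-0.05,-0.006,0.087,0,0,0],[-0.1,-0.012,0.173,0,0,0],[-0.15,-0.019,0.26,0,0,0],[-0.2,-0.025,0.346,0,0,0],[-0.2,-0.025,0.346,0,0,0],[-0.2,0,0.2,0,0,0],[0,0,0,0,0,0],[0,0,0,0,0,0]]
  ]
}}

```text
t: 10.53
tcp_pos: [0.4054, 0.2434, 0.2669]
orientation: [-0.059, 0.965, 0.017, 0.253]
wrist_force: [0.5, 0.6, -0.3]
width: 0.0343
finger_force: 0.0
```

Run:
```python
from h import *
snap('top','t6');snap('scene','s6');snap('wrist','w6');s=observe();print(s['t'],s['tcp_pos'],s['orientation'],s['wrist_force'])
a=cv2.resize(cv2.imread('pics/t6.png')[155:255,120:205],None,fx=4.7,fy=4.7,interpolation=cv2.INTER_CUBIC)[:,:400];b=cv2.resize(cv2.imread('pics/s6.png')[120:210,170:265],None,fx=4.1,fy=4.1,interpolation=cv2.INTER_CUBIC)
o=np.zeros((600,800,3),np.uint8);o[:a.shape[0],:400]=a;o[:b.shape[0],405:405+b.shape[1]]=b
c=cv2.resize(cv2.imread('pics/w6.png'),None,fx=.5,fy=.5);o[380:590,420:700]=c;cv2.imwrite('pics/c6.png',o)
```

```text
10.6833 [0.40550464 0.24241004 0.26315991] [-0.05908356  0.9661192   0.0149273   0.25079874] [-0.3765703   0.09240013 -0.68292903]
```

View pics/c6.png

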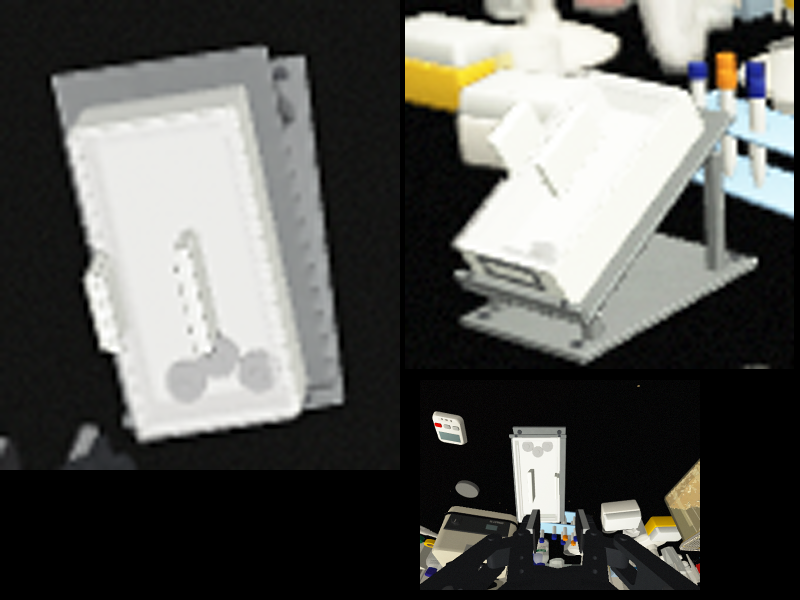

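The box lies on the slope with its lid on, and the stubs sit at the label end (crop (185–255,370)). Next I'll check centring and ledge contact numerically from the wrist image.

Run:
```python
from h import *
g=cv2.imread('pics/w6.png').astype(int).mean(2)
g=cv2.GaussianBlur(g,(3,3),0)
for v in range(92,262,14): print(v,[int(x) for x in g[v,174:300:2]])
print('cols')
for u in (200,220,240,260): print(u,[int(x) for x in g[86:130,u]])
```

```text
92 [5, 8, 7, 6, 4, 5, 21, 33, 36, 35, 37, 30, 26, 28, 28, 29, 27, 28, 30, 30, 29, 30, 30, 28, 27, 27, 26, 27, 26, 24, 25, 23, 23, 24, 24, 24, 22, 24, 25, 23, 23, 23, 18, 17, 19, 18, 18, 17, 17, 17, 18, 17, 18, 19, 19, 16, 18, 18, 19, 6, 3, 4, 5]
106 [4, 7, 3, 2, 4, 4, 30, 139, 149, 148, 138, 90, 73, 75, 87, 143, 150, 150, 148, 149, 147, 147, 147, 148, 148, 148, 148, 148, 146, 147, 145, 145, 146, 146, 144, 144, 144, 144, 145, 144, 143, 143, 144, 143, 141, 140, 140, 141, 141, 140, 110, 72, 74, 75, 109, 141, 140, 141, 106, 13, 5, 4, 2]
120 [4, 5, 5, 4, 105, 172, 245, 242, 236, 236, 236, 236, 240, 240, 240, 240, 240, 241, 239, 238, 238, 236, 238, 239, 240, 240, 240, 240, 240, 240, 240, 240, 240, 240, 240, 243, 243, 243, 243, 242, 241, 241, 242, 243, 243, 243, 243, 243, 244, 244, 237, 244, 235, 176, 146, 149, 149, 150, 139, 49, 3, 4, 6]
134 [7, 4, 3, 3, 39, 145, 215, 245, 223, 214, 231, 218, 224, 244, 244, 227, 202, 201, 202, 201, 202, 200, 191, 202, 202, 202, 201, 229, 212, 202, 199, 201, 199, 199, 222, 214, 202, 202, 202, 202, 202, 201, 200, 202, 203, 204, 235, 244, 243, 241, 238, 244, 
[... 2855 characters left out ...]
 229, 240, 243, 242, 240, 240, 241, 242, 243, 244, 244, 244, 243, 243]
220 [6, 5, 3, 2, 3, 8, 28, 59, 90, 119, 139, 145, 146, 146, 146, 146, 146, 145, 146, 147, 148, 137, 117, 118, 136, 143, 144, 142, 152, 190, 225, 240, 244, 242, 239, 236, 233, 227, 213, 202, 200, 202, 202, 202]
240 [5, 4, 4, 4, 6, 8, 24, 56, 89, 116, 135, 142, 143, 142, 141, 142, 142, 143, 144, 145, 146, 137, 118, 118, 136, 145, 144, 141, 153, 193, 227, 241, 244, 242, 240, 241, 242, 242, 243, 244, 244, 243, 244, 244]
260 [4, 5, 6, 4, 2, 1, 17, 54, 87, 115, 135, 141, 142, 142, 142, 141, 142, 142, 142, 142, 143, 133, 113, 113, 134, 144, 145, 141, 154, 194, 227, 241, 244, 244, 243, 239, 235, 227, 212, 202, 202, 202, 203, 203]
```

Run:
```python
from plan import *
s=observe();C=cam('wrist',s)
def onp(u,v,h):
    o,r=ray(C,u,v);o=Rr.T@(o-foot);r=Rr.T@r;return o+r*(h-o[2])/r[2]
print('cam',(Rr.T@(-C['R'].T@C['t']-foot)).round(3))
g=cv2.GaussianBlur(cv2.imread('pics/w6.png').astype(float).mean(2),(3,3),0)
def cross(row,u0,u1,t):
    a=row[u0:u1]
    for i in range(len(a)-1):
        if (a[i]-t)*(a[i+1]-t)<0: return u0+i+(a[i]-t)/(a[i]-a[i+1])
for v in (140,162,176,225,246,258):
    L=cross(g[v],174,215,75);Lb=cross(g[v],int(L)+1,230,195)
    Rp=cross(g[v][::-1],559-305,559-270,75);Rp=559-Rp
    Rb=559-cross(g[v][::-1],559-int(Rp)+1,559-260,195)
    p=[onp(L,v,0),onp(Rp,v,0),onp(Lb,v,.044),onp(Rb,v,.044)]
    print(v,[round(x,1) for x in(L,Lb,Rb,Rp)],'plate y',p[0][1].round(4),p[1][1].round(4),'box y',p[2][1].round(4),p[3][1].round(4),'x',p[0][0].round(3),'off',((p[2][1]+p[3][1]-p[0][1]-p[1][1])/2).round(4))
for u in(220,240,260): print(onp(u,108.6,.012).round(4),'rim x',onp(u,114.8,.044).round(4),onp(u,114.8,.038).round(4),'if ledge top',onp(u,114.5,.012).round(4))
# predicted pixels of seated box
for X in [(-.008,0,.012),(0,0,.012),(0,0,.044),(0,0,.04),(-.002,0,.038),(.18,0,.044),(.2,.0,0)]: print(X,proj(C,foot+Rr@np.array(X)).round(1))
```

```text
cam [0.006 0.042 0.366]
140 [np.float64(182.8), np.float64(185.8), np.float64(279.3), np.float64(291.1)] plate y -0.0604 0.0594 box y -0.0452 0.0459 x 0.029 off 0.0009
162 [np.float64(184.4), np.float64(187.5), np.float64(279.3), np.float64(290.8)] plate y -0.0606 0.0593 box y -0.0451 0.0459 x 0.053 off 0.001
176 [np.float64(185.4), np.float64(188.5), np.float64(279.2), np.float64(290.5)] plate y -0.0607 0.0591 box y -0.0451 0.0459 x 0.069 off 0.0012
225 [np.float64(189.0), np.float64(192.1), np.float64(277.9), np.float64(289.5)] plate y -0.061 0.0587 box y -0.0453 0.0446 x 0.128 off 0.0008
246 [np.float64(190.3), np.float64(193.6), np.float64(279.0), np.float64(289.1)] plate y -0.0616 0.0584 box y -0.0454 0.0458 x 0.155 off 0.0017
258 [np.float64(191.3), np.float64(194.5), np.float64(279.0), np.float64(288.9)] plate y -0.0615 0.0584 box y -0.0455 0.0458 x 0.17 off 0.0017
[-0.0041 -0.0157  0.012 ] rim x [ 0.0024 -0.0107  0.044 ] [ 0.0024 -0.0116  0.038 ] if ledge top [ 0.0018 -0.0159  0.012 ]
[-0.004   0.0052  0.012 ] rim x [0.0025 0.0084 0.044 ] [0.0025 0.0078 0.038 ] if ledge top [0.0019 0.005  0.012 ]
[-0.004   0.0261  0.012 ] rim x [0.0026 0.0275 0.044 ] [0.0025 0.0272 0.038 ] if ledge top [0.002 0.026 0.012]
(-0.008, 0, 0.012) [234.9 104.6]
(0, 0, 0.012) [235.1 112.6]
(0, 0, 0.044) [231.1 112.1]
(0, 0, 0.04) [231.6 112.2]
(-0.002, 0, 0.038) [231.8 110. ]
(0.18, 0, 0.044) [237.6 282.5]
(0.2, 0.0, 0) [242.1 279.8]
```

Run:
```python
from plan import *
s=observe();C=cam('wrist',s)
def onp(u,v,h):
    o,r=ray(C,u,v);o=Rr.T@(o-foot);r=Rr.T@r;return o+r*(h-o[2])/r[2]
g=cv2.imread('pics/w6.png').astype(float).mean(2)
print([ (v,int(g[v,218:232].min())) for v in range(168,250,3)])
print('fin y',onp(218.3,204,.08).round(4))
T=np.array([.093,-.009,.08]);print('pred px',proj(C,foot+Rr@T),[proj(C,foot+Rr@(T+[d,0,0])).round(1) for d in(-.03,.03)])
print('now plate',(Rr.T@(s['tcp_pos']-foot)).round(4))
for h in(.13,.053): print(((foot+Rr@np.array([.093,-.009,h])-s['tcp_pos'])*10).round(3))
R=Ro.from_quat(s['orientation']).as_matrix()@np.diag([-1,1,-1])
print((Ro.from_matrix(Rr@R.T).as_rotvec()/np.pi).round(4))
```

```text
[(168, 243), (171, 243), (174, 243), (177, 223), (180, 124), (183, 113), (186, 115), (189, 114), (192, 114), (195, 106), (198, 107), (201, 111), (204, 112), (207, 114), (210, 113), (213, 114), (216, 104), (219, 107), (222, 111), (225, 115), (228, 116), (231, 111), (234, 113), (237, 109), (240, 106), (243, 156), (246, 229), (249, 242)]
fin y [ 0.0809 -0.01    0.08  ]
pred px [220.06850929 216.74348512] [array([218.4, 184.7]), array([221.7, 247. ])]
now plate [0.0801 0.0425 0.2219]
[ 0.63  -0.44  -0.732]
[ 1.012 -0.393 -1.399]
[ 0.0009 -0.0049  0.0006]
```

Call:
{"fn": "jog_arm", "kwargs": {
  "motion": [
    [[0.06,-0.06,-0.07,0,-0.005,0],[0.12,-0.1,-0.15,0,0,0],[0.15,-0.1,-0.18,0,0,0],[0.15,-0.1,-0.18,0,0,0],[0.125,-0.093,-0.167,0,0,0],[0,0,0,0,0,0],[0,0,0,0,0,0]]
  ]
}}

```text
t: 11.27
tcp_pos: [0.4657, 0.1959, 0.187]
orientation: [-0.058, 0.965, 0.014, 0.257]
wrist_force: [0.0, 0.0, 0.5]
width: 0.0342
finger_force: 0.0
```

Run:
```python
from plan import *
snap('wrist','w7');s=observe();C=cam('wrist',s)
print('plate',(Rr.T@(s['tcp_pos']-foot)).round(4))
R=Ro.from_quat(s['orientation']).as_matrix()@np.diag([-1,1,-1])
print((Ro.from_matrix(Rr@R.T).as_rotvec()/np.pi).round(4))
g=cv2.GaussianBlur(cv2.imread('pics/w7.png').astype(float).mean(2),(3,3),0)
for d in(-.028,-.02,-.01,0): 
    u,v=proj(C,foot+Rr@np.array([.09+d,-.01,.08]));print(round(u),round(v),[int(x) for x in g[int(round(v)),int(u)-40:int(u)+40:2]])
u,v=proj(C,foot+Rr@np.array([.06,-.01,.08]));print(u,v,[int(x) for x in g[int(v)-24:int(v)+24:2,int(u)]])
```

```text
plate [ 0.09   -0.0103  0.1302]
[ 0.0008 -0.0002  0.0011]
276 196 [214, 209, 226, 240, 234, 241, 242, 242, 242, 242, 242, 242, 242, 242, 241, 242, 242, 242, 242, 212, 134, 133, 132, 133, 131, 179, 243, 242, 242, 242, 241, 242, 242, 242, 242, 242, 242, 242, 242, 242]
276 208 [220, 207, 220, 239, 236, 239, 242, 242, 242, 242, 242, 242, 242, 242, 242, 242, 241, 242, 242, 243, 250, 248, 248, 246, 245, 210, 233, 242, 242, 242, 242, 242, 242, 242, 241, 242, 242, 242, 242, 241]
276 223 [229, 208, 215, 237, 236, 239, 242, 242, 242, 241, 242, 242, 242, 242, 241, 242, 242, 242, 241, 242, 249, 248, 247, 246, 244, 203, 232, 241, 242, 242, 241, 241, 241, 241, 242, 242, 241, 241, 241, 241]
276 238 [236, 211, 210, 233, 239, 235, 242, 242, 242, 242, 242, 242, 242, 242, 242, 242, 242, 242, 241, 242, 249, 248, 247, 246, 243, 205, 235, 242, 241, 241, 242, 241, 242, 242, 241, 241, 241, 241, 242, 241]
276.4496107727233 192.45756372062647 [242, 242, 242, 242, 242, 242, 242, 242, 242, 242, 185, 133, 134, 134, 134, 135, 183, 245, 250, 250, 250, 250, 249, 249]
```

Call:
{"fn": "jog_arm", "kwargs": {
  "motion": [
    [[0.03,0.034,0.02,0,0,0],[0.09,0.011,-0.156,0,0,0],[0.1,0.012,-0.173,0,0,0],[0.08,0.01,-0.139,0,0,0],[0.06,0.008,-0.104,0,0,0],[0.052,0.007,-0.095,0,0,0],[0,0,0,0,0,0],[0,0,0,0,0,0]]
  ]
}}

```text
t: 11.98
tcp_pos: [0.5075, 0.2064, 0.1257]
orientation: [-0.06, 0.964, 0.015, 0.259]
wrist_force: [0.0, 0.1, 0.5]
width: 0.0342
finger_force: 0.0
```

Run:
```python
from plan import *
snap('wrist','w8');s=observe()
print('plate',(Rr.T@(s['tcp_pos']-foot)).round(4))
g=cv2.GaussianBlur(cv2.imread('pics/w8.png').astype(float).mean(2),(3,3),0)
for v in(230,250,270,290): print(v,[int(x) for x in g[v,200:352:3]])
```

```text
plate [ 0.0957 -0.0058  0.055 ]
230 [246, 242, 233, 209, 212, 232, 228, 233, 242, 242, 242, 242, 242, 242, 242, 242, 242, 242, 242, 243, 192, 136, 134, 135, 133, 133, 135, 241, 241, 241, 242, 241, 241, 241, 241, 242, 242, 242, 242, 241, 242, 241, 242, 241, 241, 242, 241, 242, 242, 242, 238]
250 [210, 242, 242, 212, 208, 228, 232, 219, 242, 242, 242, 242, 242, 242, 242, 242, 241, 242, 242, 241, 247, 249, 248, 247, 246, 246, 195, 236, 241, 242, 241, 241, 241, 242, 242, 242, 241, 241, 241, 241, 241, 241, 241, 241, 241, 242, 241, 242, 242, 242, 232]
270 [138, 248, 242, 228, 89, 33, 34, 83, 91, 90, 90, 24, 15, 50, 245, 241, 241, 241, 242, 241, 245, 249, 248, 247, 246, 245, 194, 240, 241, 242, 242, 241, 241, 241, 241, 241, 243, 91, 23, 20, 88, 90, 90, 89, 36, 37, 89, 238, 242, 238, 230]
290 [82, 18, 19, 21, 22, 88, 91, 90, 90, 35, 19, 15, 16, 23, 234, 241, 241, 242, 241, 242, 241, 249, 248, 246, 246, 245, 191, 240, 241, 242, 241, 241, 242, 241, 241, 241, 242, 51, 24, 26, 20, 25, 92, 89, 91, 90, 27, 20, 21, 19, 84]
```

Call:
{"fn": "jog_arm", "kwargs": {
  "motion": [
    [[0.013,-0.026,-0.017,0,0,0],[0,0,0,0,0,0]]
  ]
}}

```text
t: 12.2
tcp_pos: [0.509, 0.2032, 0.1245]
orientation: [-0.059, 0.964, 0.015, 0.26]
wrist_force: [-0.2, 0.3, -0.7]
width: 0.0343
finger_force: 0.0
```

Call:
{"fn": "jog_arm", "kwargs": {
  "motion": [
    [[0,0,0,0,0,0],[0,0,0,0,0,0],[0,0,0,0,0,0],[0,0,0,0,0,0],[0,0,0,0,0,0]]
  ],
  "grip": -1,
  "newtons": 50
}}

```text
t: 12.62
tcp_pos: [0.5089, 0.2032, 0.1242]
orientation: [-0.059, 0.964, 0.015, 0.26]
wrist_force: [-4.9, -1.6, 5.3]
width: 0.0073
finger_force: 49.6
```

Call:
{"fn": "jog_arm", "kwargs": {
  "motion": [
    [[-0.01,-0.001,0.017,0,0,0],[-0.015,-0.002,0.026,0,0,0],[-0.02,-0.0025,0.035,0,0,0],[-0.025,-0.003,0.043,0,0,0],[-0.05,-0.006,0.087,0,0,0],[-0.1,-0.012,0.173,0,0,0],[-0.15,-0.018,0.26,0,0,0],[-0.15,-0.018,0.26,0,0,0],[-0.15,-0.018,0.26,0,0,0],[-0.05,0,0.15,0,0,0],[0,0,0,0,0,0],[0,0,0,0,0,0]]
  ]
}}

```text
t: 13.62
tcp_pos: [0.4367, 0.1953, 0.256]
orientation: [-0.059, 0.964, 0.016, 0.26]
wrist_force: [0.1, 0.5, -1.7]
width: 0.0075
finger_force: 49.0
```

Run:
```python
from plan import *
snap('wrist','w9');snap('top','t9');s=observe();print(s['tcp_pos'],s['orientation'],s['wrist_force'],s['moment'])
a=cv2.imread('pics/t6.png').astype(int);b=cv2.imread('pics/t9.png').astype(int)
# box corners in top: front-lower white region compare columns/rows
for v in (200,225,240):
    print(v,a[v,130:200:3].mean(1).astype(int).tolist(),b[v,130:200:3].mean(1).astype(int).tolist(),sep='\n')
for u in(160,175): print(u,a[225:260:2,u].mean(1).astype(int).tolist(),b[225:260:2,u].mean(1).astype(int).tolist(),sep='\n')
```

```text
[0.43632004 0.19475795 0.25326584] [-0.05922476  0.96411072  0.01474047  0.25839053] [ 0.25803924 -0.21010004 -1.41204045] [-0.06462423  0.51944053  0.03416731]
200
[18, 19, 18, 227, 223, 235, 235, 235, 235, 235, 234, 235, 235, 235, 232, 202, 141, 142, 159, 160, 17, 18, 19, 19]
[14, 15, 13, 228, 180, 232, 240, 235, 229, 227, 235, 240, 240, 240, 240, 213, 140, 142, 160, 160, 19, 18, 19, 21]
225
[19, 19, 20, 8, 248, 198, 224, 235, 235, 235, 170, 249, 181, 235, 235, 234, 237, 203, 147, 151, 147, 16, 17, 19]
[209, 167, 167, 164, 236, 233, 224, 217, 235, 234, 235, 235, 238, 242, 240, 240, 241, 202, 146, 151, 146, 16, 17, 19]
240
[16, 20, 21, 17, 18, 12, 230, 223, 227, 215, 198, 222, 221, 221, 220, 221, 217, 226, 155, 146, 142, 22, 18, 21]
[252, 203, 166, 167, 139, 52, 79, 195, 47, 47, 43, 45, 33, 227, 197, 197, 196, 213, 156, 146, 142, 24, 18, 19]
160
[170, 235, 236, 212, 192, 190, 189, 190, 223, 217, 237, 86, 18, 17, 17, 20, 19, 19]
[235, 235, 235, 225, 194, 188, 185, 74, 40, 53, 54, 54, 46, 49, 57, 50, 49, 51]
175
[234, 235, 201, 191, 188, 189, 191, 223, 219, 237, 55, 16, 18, 18, 18, 21, 17, 19]
[240, 242, 132, 89, 83, 83, 87, 202, 195, 250, 14, 48, 110, 113, 54, 60, 9, 6]
```

Call:
{"fn": "jog_arm", "kwargs": {
  "motion": [
    [[0,-0.15,0,0,0,0],[0,-0.25,0,0,0,0],[0.1,-0.3,0,-0.002,0.014,0],[0.15,-0.32,0,-0.002,0.018,0],[0.15,-0.32,0,-0.002,0.018,0],[0.15,-0.32,0,-0.002,0.018,0],[0.15,-0.32,0,-0.002,0.018,0],[0.15,-0.32,0,-0.002,0.018,0],[0.15,-0.32,0,-0.002,0.018,0],[0.15,-0.32,0,-0.002,0.018,0],[0.15,-0.3,0,-0.002,0.018,0],[0.15,-0.25,0,-0.002,0.008,0]]
  ]
}}

```text
t: 14.72
tcp_pos: [0.5824, -0.1567, 0.2512]
orientation: [-0.06, 0.998, 0.001, -0.004]
wrist_force: [0.2, 1.4, -0.8]
width: 0.0072
finger_force: 49.0
```

Call:
{"fn": "jog_arm", "kwargs": {
  "motion": [
    [[0.12,-0.15,-0.1,0,0,0],[0.07,-0.05,-0.3,0,0,0],[0,0,-0.4,0,0,0],[0,0,-0.4,0,0,0],[0,0,-0.35,0,0,0],[0,0,-0.2,0,0,0],[0,0,0,0,0,0],[0,0,0,0,0,0]]
  ]
}}

```text
t: 15.38
tcp_pos: [0.5992, -0.1738, 0.0771]
orientation: [-0.061, 0.998, 0.001, -0.002]
wrist_force: [-0.6, -1.1, 0.9]
width: 0.0071
finger_force: 49.0
```

Run:
```python
from plan import *
s=observe();print(s['t'],s['tcp_pos'],s['wrist_force'])
R=Ro.from_quat(s['orientation']).as_matrix()@np.diag([-1,1,-1])
print('yaw',np.degrees(np.arctan2(R[1,0],R[0,0])),'level corr',(np.cross(R[:,2],[0,0,1])/np.pi).round(4))
# does lid sit tilted in the fingers? edges in wrist view
snap('scene','s10')
```

```text
15.3833 [ 0.59920157 -0.17380863  0.07709913] [-0.6021314  -1.10396869  0.87539151]
yaw 6.968533216600959 level corr [-0.0003 -0.0016  0.    ]
```

Call:
{"fn": "jog_arm", "kwargs": {
  "motion": [
    [[0,0,-0.15,0,-0.0016,0],[0,0,-0.15,0,0,0],[0,0,-0.12,0,0,0],[0,0,-0.08,0,0,0],[0,0,-0.05,0,0,0],[0,0,0,0,0,0],[0,0,0,0,0,0]]
  ]
}}

```text
t: 16.02
tcp_pos: [0.6011, -0.174, 0.0251]
orientation: [-0.061, 0.998, -0.0, 0.003]
wrist_force: [-0.0, -0.5, 0.4]
width: 0.0074
finger_force: 49.0
```

Call:
{"fn": "jog_arm", "kwargs": {
  "motion": [
    [[0,0,-0.02,0,0,0],[0,0,-0.02,0,0,0],[0,0,0,0,0,0]]
  ]
}}

```text
t: 16.27
tcp_pos: [0.6009, -0.174, 0.0207]
orientation: [-0.061, 0.998, -0.0, 0.003]
wrist_force: [-0.8, 0.1, -1.7]
width: 0.0072
finger_force: 49.0
```

Call:
{"fn": "jog_arm", "kwargs": {
  "motion": [
    [[0,0,-0.02,0,0,0],[0,0,0,0,0,0]]
  ]
}}

```text
t: 16.43
tcp_pos: [0.6007, -0.1739, 0.0184]
orientation: [-0.061, 0.998, -0.0, 0.002]
wrist_force: [-0.1, 1.0, -1.5]
width: 0.0072
finger_force: 49.0
```

Call:
{"fn": "jog_arm", "kwargs": {
  "motion": [
    [[0,0,-0.02,0,0,0],[0,0,0,0,0,0]]
  ]
}}

```text
t: 16.6
tcp_pos: [0.6006, -0.1739, 0.0163]
orientation: [-0.061, 0.998, -0.0, 0.002]
wrist_force: [0.5, 0.4, -0.9]
width: 0.0071
finger_force: 49.0
```

Call:
{"fn": "jog_arm", "kwargs": {
  "motion": [
    [[0,0,-0.015,0,0,0],[0,0,0,0,0,0]]
  ]
}}

```text
t: 16.77
tcp_pos: [0.6006, -0.1739, 0.0148]
orientation: [-0.061, 0.998, -0.0, 0.002]
wrist_force: [0.0, -0.3, -0.5]
width: 0.0071
finger_force: 49.0
```

Call:
{"fn": "jog_arm", "kwargs": {
  "motion": [
    [[0,0,-0.015,0,0,0],[0,0,0,0,0,0]]
  ]
}}

```text
t: 16.93
tcp_pos: [0.6009, -0.174, 0.0137]
orientation: [-0.061, 0.998, -0.0, 0.003]
wrist_force: [0.1, -0.1, 0.9]
width: 0.0072
finger_force: 49.2
```

Call:
{"fn": "jog_arm", "kwargs": {
  "motion": [
    [[0,0,-0.015,0,0,0],[0,0,0,0,0,0]]
  ]
}}

```text
t: 17.1
tcp_pos: [0.601, -0.1741, 0.0136]
orientation: [-0.061, 0.998, -0.001, 0.003]
wrist_force: [-2.8, 0.8, 8.4]
width: 0.0071
finger_force: 50.4
```

The lid is in contact with the worktop. Release and withdraw.

Call:
{"fn": "jog_arm", "kwargs": {
  "motion": [
    [[0,0,0,0,0,0],[0,0,0,0,0,0],[0,0,0,0,0,0],[0,0,0,0,0,0]]
  ],
  "grip": -0.2
}}

```text
t: 17.43
tcp_pos: [0.6007, -0.174, 0.0119]
orientation: [-0.061, 0.998, -0.0, 0.002]
wrist_force: [0.0, 0.2, 0.3]
width: 0.0342
finger_force: 0.0
```

Call:
{"fn": "jog_arm", "kwargs": {
  "motion": [
    [[0,0,0.05,0,0,0],[0,0,0.15,0,0,0],[0,0,0.3,0,0,0],[0,0,0.4,0,0,0],[-0.1,-0.1,0.4,0,0,0],[-0.2,-0.2,0.4,0,0,0],[-0.2,-0.2,0.2,0,0,0],[0,0,0,0,0,0],[0,0,0,0,0,0]]
  ]
}}

```text
t: 18.18
tcp_pos: [0.5541, -0.2219, 0.1976]
orientation: [-0.06, 0.998, -0.001, 0.004]
wrist_force: [1.0, 0.7, -1.5]
width: 0.0344
finger_force: 0.0
```

Run:
```python
from plan import *
top,T=snap('top','t11');snap('scene','s11');w,C=snap('wrist','w11');s=observe();print(s['t'],s['tcp_pos'],s['wrist_force'])
a=cv2.imread('pics/t6.png').astype(int);b=cv2.imread('pics/t11.png').astype(int);a0=cv2.imread('pics/top0.png').astype(int)
for v in (200,225,240): print(v,a[v,130:200:3].mean(1).astype(int).tolist(),b[v,130:200:3].mean(1).astype(int).tolist(),sep='\n')
for u in(160,175): print(u,a[225:260:2,u].mean(1).astype(int).tolist(),b[225:260:2,u].mean(1).astype(int).tolist(),sep='\n')
# stubs: dark blobs inside the box on the rest
g=b.mean(2);m=np.zeros(g.shape,np.uint8);m[160:255,125:205]=(g[160:255,125:205]<95)
q=np.array([proj(T,foot+Rr@np.array(p)) for p in[(.093,.036,.01),(.093,-.036,.01),(.27-.09,-.036,.01),(.18,.036,.01),(.0,.038,.01),(.0,-.038,.01)]]).round(1);print(q.tolist())
n,l,st,c=cv2.connectedComponentsWithStats(m)
print([(st[i].tolist(),c[i].round(1).tolist()) for i in range(1,n) if st[i][4]>8])
# bystanders moved?
d=np.abs(b-a0).mean(2)
for n,(u,v) in dict(timer=(244,232),petri=(249,159),marker=(400,224),yellow=(330,268)).items(): print(n,d[v-18:v+18,u-25:u+25].max().round())
# lid corners from wrist
gw=cv2.cvtColor(w,cv2.COLOR_RGB2GRAY)
gt=b.mean(2);print('lid top rows',[(v,[int(x) for x in gt[v,275:335:3]]) for v in(160,185,205)])
```

```text
18.3333 [ 0.553762   -0.22017996  0.19397638] [-0.36837355  0.46915812 -0.55055048]
200
[18, 19, 18, 227, 223, 235, 235, 235, 235, 235, 234, 235, 235, 235, 232, 202, 141, 142, 159, 160, 17, 18, 19, 19]
[19, 18, 21, 234, 207, 243, 242, 242, 242, 242, 242, 242, 242, 242, 242, 218, 144, 146, 165, 166, 18, 19, 19, 19]
225
[19, 19, 20, 8, 248, 198, 224, 235, 235, 235, 170, 249, 181, 235, 235, 234, 237, 203, 147, 151, 147, 16, 17, 19]
[19, 18, 19, 11, 248, 240, 207, 243, 242, 242, 242, 244, 249, 244, 242, 242, 243, 210, 150, 157, 151, 17, 20, 19]
240
[16, 20, 21, 17, 18, 12, 230, 223, 227, 215, 198, 222, 221, 221, 220, 221, 217, 226, 155, 146, 142, 22, 18, 21]
[18, 22, 22, 18, 21, 12, 229, 207, 226, 177, 123, 206, 203, 202, 203, 203, 202, 217, 161, 151, 147, 25, 18, 16]
160
[170, 235, 236, 212, 192, 190, 189, 190, 223, 217, 237, 86, 18, 17, 17, 20, 19, 19]
[242, 242, 245, 220, 97, 89, 97, 89, 209, 201, 248, 9, 19, 19, 20, 20, 21, 21]
175
[234, 235, 201, 191, 188, 189, 191, 223, 219, 237, 55, 16, 18, 18, 18, 21, 17, 19]
[242, 243, 137, 92, 84, 87, 90, 209, 202, 252, 9, 19, 22, 20, 17, 21, 19, 19]
[[148.0, 210.9], [174.9, 206.9], [168.2, 175.5], [140.7, 179.6], [154.9, 242.9], [182.6, 238.8]]
[([125, 160, 80, 95, 3658], [166.0, 209.1]), ([156, 227, 23, 13, 125], [166.5, 232.8])]
timer 7.0
petri 7.0
marker 9.0
yellow 154.0
lid top rows [(160, [20, 20, 18, 154, 185, 184, 184, 185, 185, 185, 185, 184, 186, 100, 89, 91, 92, 96, 80, 86]), (185, [19, 21, 20, 19, 17, 127, 184, 186, 185, 185, 120, 57, 66, 73, 80, 84, 88, 93, 96, 99]), (205, [18, 18, 19, 13, 17, 5, 237, 89, 58, 66, 73, 79, 84, 87, 92, 96, 99, 102, 106, 111])]
```

Call:
{"fn": "jog_arm", "kwargs": {
  "motion": [
    [[-0.1,-0.2,0.2,0,0,0],[-0.2,-0.3,0.2,0,0,0],[-0.2,-0.3,0.2,0,0,0],[-0.2,-0.3,0.1,0,0,0],[-0.2,-0.3,0,0,0,0],[-0.1,-0.2,0,0,0,0],[0,0,0,0,0,0],[0,0,0,0,0,0]]
  ]
}}

```text
t: 19.0
tcp_pos: [0.4537, -0.381, 0.2636]
orientation: [-0.06, 0.998, 0.001, 0.002]
wrist_force: [-0.1, 0.5, -0.6]
width: 0.0339
finger_force: 0.0
```

Run:
```python
from h import *
snap('top','t12');snap('scene','s12')
T=cam('top');b=cv2.imread('pics/t12.png').astype(int);a0=cv2.imread('pics/top0.png').astype(int);g=b.mean(2)
m=np.zeros(g.shape,np.uint8);m[130:228,268:345]=g[130:228,268:345]>100
c=max(cv2.findContours(m,0,2)[0],key=cv2.contourArea);r=cv2.boxPoints(cv2.minAreaRect(c))
P=np.array([onz(T,u,v,.008) for u,v in r]);print(r.round(1).tolist(),P.round(3).tolist(),[np.linalg.norm(P[i]-P[i-1]).round(3) for i in range(4)])
d=np.abs(b-a0).mean(2);print('yellow',d[235:303,305:355].max(),'marker',d[210:235,375:430].max())
# fin/tab tops: brightest pixels
y,x=np.where((g>225)&(m>0));print('bright',[(int(v),int(x[y==v].min()),int(x[y==v].max())) for v in np.unique(y)][::3])
```

```text
[[283.20001220703125, 156.10000610351562], [315.8999938964844, 151.1999969482422], [325.5, 214.3000030517578], [292.79998779296875, 219.3000030517578]] [[0.68, -0.108, 0.008], [0.693, -0.2, 0.008], [0.513, -0.22, 0.008], [0.502, -0.13, 0.008]] [np.float64(0.18), np.float64(0.093), np.float64(0.18), np.float64(0.091)]
yellow 157.0 marker 202.66666666666666
bright [(155, 310, 311), (158, 289, 313), (165, 287, 287), (170, 315, 315), (173, 288, 308), (176, 306, 316), (179, 290, 309), (182, 290, 317), (185, 291, 310), (188, 291, 318), (191, 292, 311), (195, 319, 319), (199, 292, 292), (202, 320, 320), (205, 293, 321), (208, 321, 321), (212, 294, 294), (215, 302, 306)]
```

```bash
python3 -c "
from rig import job_done;print(job_done())"
```

```text
the job is handed in; nothing more can be done
None
```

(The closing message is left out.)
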